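Show which bowl still needs its lid

ROBOT

A 6-joint arm with a two-finger parallel gripper is mounted at the origin on a cart in front of the work surface, level with it; the furniture and walls round the work are solid. World frame = base frame: x ahead of the robot, y to its left, z up, the work surface at z = 0. Lengths are in mm, angles in rad, forces in N, time in s.
With the tool pointing down it reaches from about 300 to 775 mm from the base axis. Payload 14.6 kg.
Tool frame: the origin (TCP) lies between the finger pads; the fingertips stand 22 mm ahead of it and the grasp point (between the pads) lies 3 mm ahead of it (finger_overhang is the distance from the TCP to the fingertips, in mm); z points along the fingers, y is the direction in which the jaws open and shut (so a half turn about z gives the same grasp; the last joint's range is limited). The gripper opens to 94 mm and grips with 3 to 60 N. Pads are 16 mm wide; open, the fingers measure 119 mm over their backs; the gripper's body (75 mm by 177 mm) begins 78 mm behind the grasp point.
Start: joints at [1.121, 0.3, 1.521, -0, 1.321, -0.067], TCP at [205.432, 510.183, 192.446] pointing down, gripper open.
Joint ranges: [-3.03, 3.03], [-0.79, 2.21], [0.23, 2.52], [-1.04, 4.18], [0, 3.07], [-2.55, 2.55]. Speed limits (rad/s): [2.22, 2.22, 2.57, 3.14, 3.14, 3.14].

INTERFACE

Orientations are given as [roll, pitch, yaw] about the fixed x, y, z axes, in that order (R = Rz(yaw) Ry(pitch) Rx(roll)).
In Python, from cell import * gives the robot as it stands.
- The arm moves only by the tool jog_arm, never from a script. Its argument "increments" is a list of rows, each a list of 7 numbers: the shift along the tool's x, y, z in cm, then the turn, a rotation vector about the tool's x, y, z in degrees, then the finger opening in cm, from 0 to 9.4. In form: [[x, y, z, wx, wy, wz, grip], ...]. A call has 1 to 20 rows; each row shifts and turns the commanded pose from where the row before left it, along the tool's axes as they then stand; what a row does not reach is not made up. A row lasts 1/8 s, in which the tool goes at most 62.5 mm and 10.7 degrees, less where a joint would pass 70% of its speed; a pose out of reach is approached as far as the arm can. A call is refused whole if a number of a shift passes 6.25 or a number of a turn 10.7, either way. A call with a gripper value outside its range is refused whole. The fingers move at their own pace and stop on an object; "squeeze" is the grip in N (left out, the last holds). Time passes only in rows, so rows that do not move let the fingers close. It gives the time, the measured TCP pose, the force and the opening at its end, in the units of the state.
- read_state(): the state, without advancing time (a new reading comes with each control period).
- camera(name): name is "scene" or "top"; returns a dict with "image" (384x512x3 uint8, red, green, blue), "K" (3x3 intrinsics, pixels), "k1" (the pictures are not rectified: a ray, as slopes to the right and down, at radius r is drawn at 1 + k1 r^2 times it, then the intrinsics apply), "rvec" (rotation vector, rad) and "tvec" (3), from world to camera coordinates, as OpenCV has them. Camera axes: x right, y down, z forward; pixel columns grow to the right and rows downward; lengths in mm; the calibration is good to about 2 mm. A picture is of the moment at which its call begins. There is no depth.
- sign_off(): hands the job in, once; it reports no verdict.
Trained networks look in a picture, given as the dict that the camera call returned (one of the last four; its "shot" number tells which), for a name from the list of things; names that differ only in an ending like _2 or _b are one class to them, and where a whole thing is asked for, a point or a joint stands for the part that bears it (a point fixed in the world has none). Each returns a list of dicts, best first, with "conf" (0 to 1); they miss things now and then, are a little off and sometimes report something else, mostly with a low value. They report only what shows in the picture. A call takes as long as a camera call.
- recognise(picture, name): "centre" ([x, y, z] in mm, in the coordinates of the camera as it stood for that picture, good to about 4 mm: the middle of the surface that is visible of it).
- regions_of(picture, name): "mask" (384x512 bool, what is visible of it).
The state is a dict: "clock": time; "joints": joint angles; "qd": joint speeds; "effort": joint torques, N m; "eef_pos": TCP position; "eef_rot": TCP orientation; "wrist_force": force on the tool from outside, world axes, zero at the start; "moment": the same for the moment, N m; "finger_gap": finger opening in mm.
Only numpy, scipy, OpenCV 4.12 (cv2) and the standard library are available. Lean on these libraries where they do the work, as an engineer would, in place of code of your own. Each camera call takes 0.05 s, during which the arm holds its last target.

TASK

One red lacquer bowl has not been covered yet and its lid lies on the table: show a colleague what to close by pointing, without touching anything. First point down at the middle of the red lid that lies on the table, fingertips within 5 cm above it, and stay there for two seconds; then point in the same way at the middle of the open red bowl for two seconds, and finish still pointing at it. Keep well up while you move between them, so that you never seem to point at the covered bowls or the black bowls.

Things in the scene. Friction and masses are not known exactly. Their poses are not given: they have to be found in the camera images.
- lid_loose: the spare red lacquer lid lying on the table, a shallow dome 151 mm across and 47 mm high with a ring knob at its middle; origin at the centre of its underside, on the table (z = 0), z up
- bowl_open: the open red lacquer bowl, 150 mm across and 60 mm high, empty and with no lid on it; origin at the centre of its underside, on the table, z up
- bowl_1: a red lacquer bowl of the same kind standing on the table, already covered with its own red lid, which stays on it (107 mm high with the lid, the lid as large as the spare one); origin at the centre of the underside of the bowl, on the table, z up
- bowl_2: a red lacquer bowl of the same kind standing on the table, already covered with its own red lid, which stays on it (107 mm high with the lid, the lid as large as the spare one); origin at the centre of the underside of the bowl, on the table, z up
- black_bowls: two nested black lacquer bowls without a lid, 150 mm across and 78 mm high, a bystander; origin at the centre of the underside, on the table, z up

How it is judged (in metres and radians):
On the way, in this order (a step that is already met when the one before it is completed fails the run):
1. the fingers point at the spare lid on the table: grasp point within 40 mm of its middle seen from above and under 135 mm over the table, for 1.6 s (horizontal distance between the grasp point and lid_loose below 0.04 m and height (world z) of the grasp point below 0.135 m), for 1.6 s.
2. then the fingers point at the open red bowl: grasp point within 40 mm of its middle seen from above and under 150 mm over the table, for 1.6 s (horizontal distance between the grasp point and bowl_open below 0.04 m and height (world z) of the grasp point below 0.15 m), for 1.6 s.
At the end, for the whole second after the job is handed in: The fingers still point at the open red bowl (grasp point within 40 mm of its middle seen from above, less than 150 mm over the table), and every bowl and lid is within 10 mm of where it began (all of step 2 and distance of each of bowl_open, lid_loose, bowl_1, bowl_2, black_bowls from where it was at the start of the episode below 0.01 m); the robot touches nothing.
It fails at once if the robot touches something (more than 0.5 N) (contact force between any of the fingers, the arm and anything else above 0.5 N).
It fails at once if a bowl or lid is shifted or lifted by more than 10 mm (not (distance of each of bowl_open, lid_loose, bowl_1, bowl_2, black_bowls from where it was at the start of the episode below 0.01 m)).
It fails at once if the fingers point at a covered bowl (grasp point within 40 mm of its middle and under 165 mm over the table) or at the black bowls (within 40 mm and under 140 mm) ((horizontal distance between the grasp point and bowl_1 below 0.04 m and height (world z) of the grasp point below 0.165 m) or (horizontal distance between the grasp point and bowl_2 below 0.04 m and height (world z) of the grasp point below 0.165 m) or (horizontal distance between the grasp point and black_bowls below 0.04 m and height (world z) of the grasp point below 0.14 m)).
It also fails if it takes over 40 s, if anything falls off the work surface, if the arm or the gripper's body presses on something with over 40 N, if the wrist force passes 120 N, or if a joint passes its speed limit or range.

## Working session

There is one attempt and no reset: what is moved stays moved. The work goes in short steps, Python scripts to look and compute and a tool call to move; the robot and the scene stay as the last step left them, time stands still between calls to the robot, and variables do not carry over. Pictures are saved under pics/ and viewed, and the job is handed in when it is done.

Besides the shell and the picture viewer there is one more tool, called after "Emit:" in YAML: its name, and indented under it one key for each argument. jog_arm: Moves the arm, as the interface text tells. Its arguments: {"type":"object","properties":{"increments":{"type":"array"},"squeeze":{"type":"number"}},"required":["increments"]}

```bash
mkdir -p pics; cat > h.py <<'E'
from cell import *
import numpy as np, cv2
def w(pic,c):
    R=cv2.Rodrigues(np.array(pic["rvec"],float))[0]
    return R.T@(np.array(c,float)-np.array(pic["tvec"],float).ravel())
E
python3 - <<'E'
from h import *
s=read_state();print(s["clock"],s["eef_pos"],s["eef_rot"])
for n in ["scene","top"]:
    p=camera(n);cv2.imwrite(f"pics/{n}0.png",p["image"][:,:,::-1])
    print(n,np.round(p["tvec"],0))
    for t in ["lid_loose","bowl_open","bowl_1","black_bowls"]:
        for r in recognise(p,t): print(t,round(r["conf"],2),np.round(w(p,r["centre"])))
        for r in regions_of(p,t):
            m=r["mask"];ys,xs=np.nonzero(m);print("   mask",round(r["conf"],2),xs.min(),xs.max(),ys.min(),ys.max())
print(read_state()["clock"])
E
```

```text
0.0 [205.30778538 509.92594033 191.86577837] [-3.14038979e+00 -7.37954709e-05  2.75878820e+00]
scene [-401.  312.  944.]
lid_loose 0.71 [ 439. -247.   28.]
   mask 0.96 260 323 252 308
bowl_open 0.76 [516.   4.  33.]
   mask 0.67 213 272 177 224
bowl_1 0.93 [419. 207.  88.]
bowl_1 0.84 [661. 107.  85.]
   mask 0.81 231 283 116 158
   mask 0.73 138 192 139 182
black_bowls 0.78 [ 701. -105.   44.]
black_bowls 0.47 [662. 112.  83.]
   mask 0.73 295 351 158 209
top [  11.  562. 1071.]
lid_loose 0.94 [ 452. -231.   28.]
   mask 0.69 329 391 202 262
bowl_open 0.83 [503. -13.  32.]
   mask 0.85 240 303 181 243
   mask 0.63 181 243 104 166
bowl_1 0.79 [440. 228.  86.]
bowl_1 0.79 [679. 132.  85.]
   mask 0.95 137 198 206 268
   mask 0.58 181 243 104 166
black_bowls 0.63 [ 686. -121.   37.]
   mask 0.75 285 347 103 166
0.9
```

View pics/scene0.png

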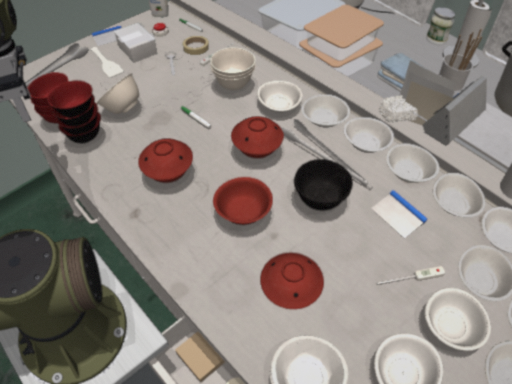

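View pics/top0.png

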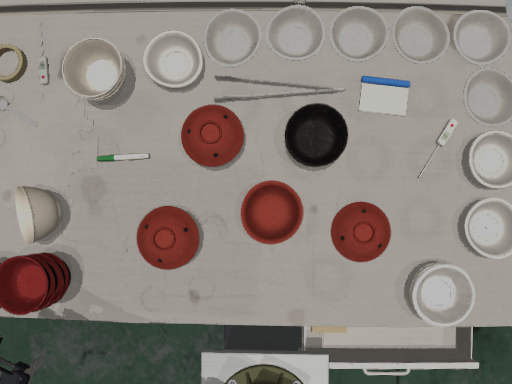

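The top view shows the knobbed lid on the table at about (361,232), the open bowl at (272,212), covered bowls at (212,135) and (168,237), and the black bowl at (316,134). In the scene view, the loose lid is at (292,280) and the open bowl at (243,201). The networks' positions differ by about 20 mm between the two views, because each reports the middle of the visible surface. I'll measure the knob and rim geometrically instead.

```bash
cat >> h.py <<'E'
from scipy.optimize import least_squares
def proj(p,X):
    R=cv2.Rodrigues(np.array(p["rvec"],float))[0];K=np.array(p["K"])
    c=np.atleast_2d(X)@R.T+np.array(p["tvec"],float).ravel();s=c[:,:2]/c[:,2:]
    s=s*(1+p["k1"]*(s**2).sum(1,keepdims=True));return s*[K[0,0],K[1,1]]+[K[0,2],K[1,2]]
E
python3 - <<'E'
from h import *
P={n:camera(n) for n in ["scene","top"]}
# two-view triangulation: silhouette of ring radius 75 at height z vs red mask extents in both views
guess={"lid_loose":(445,-239),"bowl_open":(510,-4),"bowl_1":(430,217),"bowl_2":(670,120),"black_bowls":(693,-113)}
th=np.linspace(0,2*np.pi,180)
def model(o,x,y,h):
    pts=[]
    prof={"lid_loose":[(75.5,3),(20,h)],"bowl_open":[(75,h),(40,0)],"black_bowls":[(75,h),(40,0)]}.get(o,[(75,h-47),(40,0),(20,h)])
    return np.vstack([np.c_[x+r*np.cos(th),y+r*np.sin(th),0*th+z] for r,z in prof])
H={"lid_loose":47,"bowl_open":60,"black_bowls":78}
for o,(x0,y0) in guess.items():
    ob={}
    for n,p in P.items():
        u0=proj(p,[[x0,y0,30]])[0]
        best=None
        for r in regions_of(p,o):
            ys,xs=np.nonzero(r["mask"]);d=np.hypot(xs.mean()-u0[0],ys.mean()-u0[1])
            if d<20 and (best is None or d<best[0]): best=(d,xs,ys)
        if best: ob[n]=np.array([best[1].min(),best[1].max()+1,best[2].min(),best[2].max()+1],float)
    def f(v):
        e=[]
        for n in ob:
            q=proj(P[n],model(o,v[0],v[1],v[2]))+.5
            e+=list(np.array([q[:,0].min(),q[:,0].max(),q[:,1].min(),q[:,1].max()])-ob[n])
        return e+[ (v[2]-H.get(o,107))/20]
    s=least_squares(f,[x0,y0,H.get(o,107)]);print(o,list(ob),np.round(s.x,1),np.round(s.fun,1))
# knob / rim-centre two-view
def tri(a,b):
    f=lambda X:np.r_[proj(P["scene"],X)[0]-a,proj(P["top"],X)[0]-b]
    s=least_squares(f,[450,-100,50]);return np.round(s.x,1),np.round(s.fun,1)
print("knob",tri((293,271),(364,233)))
a=P["top"]["image"][190:275,320:400,::-1];b=P["scene"]["image"][235:320,250:330,::-1]
cv2.imwrite("pics/crop.png",np.hstack([cv2.resize(a,(400,425)),cv2.resize(b,(400,425))]))
print(read_state()["clock"])
E
```

```text
lid_loose ['scene', 'top'] [ 456.6 -234.4   47. ] [-1.1  0.1 -0.4  0.9  0.5 -0.1 -0.9 -0.2  0. ]
bowl_open ['scene', 'top'] [500.3 -12.6  60.7] [ 0.9 -0.4 -0.1  1.2 -0.7 -0.3  0.2 -0.3  0. ]
bowl_1 ['scene', 'top'] [439.3 234.  116. ] [ 0.3  0.3  0.5  1.3 -0.9 -0.2 -0.5  0.1  0.4]
bowl_2 ['scene', 'top'] [684.8 132.  111.4] [ 0.1 -1.1  0.1  1.4  0.3 -0.3 -0.1 -1.   0.2]
black_bowls ['scene', 'top'] [ 684.5 -115.    77.3] [-0.2  0.2  0.  -0.1 -0.4  0.4  0.4 -0.4 -0. ]
knob (array([ 454.2, -235.8,   44.2]), array([-0.5,  0. ,  0.3, -0.4]))
1.5
```

View pics/crop.png

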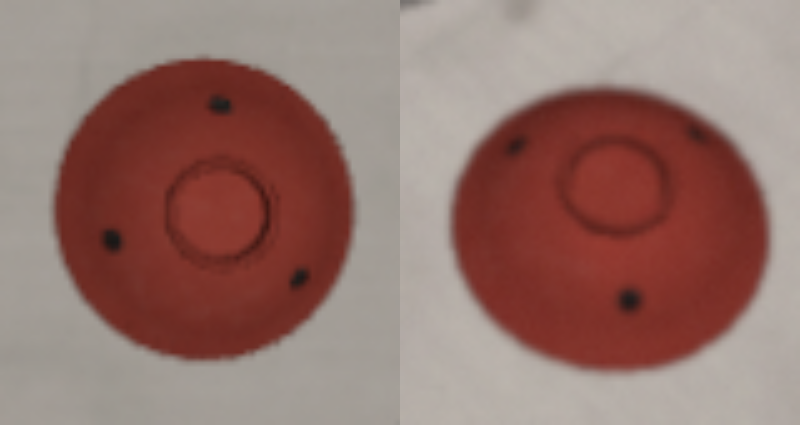

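Both fits agree: the lid is at (456, -235), the bowl at (500, -13). I'll rise first, then travel high with the fingers partly closed.

Emit:
jog_arm:
  increments:
    - [0,0,-3,0,0,0,2]
    - [0,0,-4,0,0,0,2]
    - [-1.5,-1.7,0,0,0,0,2]
    - [-2.8,-3.3,0,0,0,0,2]
    - [-2.8,-3.3,0,0,0,0,2]
    - [-2.8,-3.3,0,0,0,0,2]
    - [-2.8,-3.3,0,0,0,0,2]
    - [-2.8,-3.3,0,0,0,0,2]
    - [-2.8,-3.3,0,0,0,0,2]
    - [-2.8,-3.3,0,0,0,0,2]
    - [-2.8,-3.3,0,0,0,0,2]
    - [-2.8,-3.3,0,0,0,0,2]
    - [-2.8,-3.3,0,0,0,0,2]
    - [-2.8,-3.3,0,0,0,0,2]
    - [-2.8,-3.3,0,0,0,0,2]
    - [-2.8,-3.3,0,0,0,0,2]
    - [-2.8,-3.3,0,0,0,0,2]
    - [-2.8,-3.3,0,0,0,0,2]
    - [-2.8,-3.3,0,0,0,0,2]
    - [-1.5,-1.7,0,0,0,0,2]

```text
clock: 4.0
eef_pos: [439.1, -191.5, 262.2]
eef_rot: [-3.142, -0.0, 2.757]
wrist_force: [0.5, 0.4, -0.5]
finger_gap: 20.1
```

Emit:
jog_arm:
  increments:
    - [-1.6,-1.7,0,0,0,0,2]
    - [-1.6,-1.7,0,0,0,0,2]
    - [0,0,2.5,0,0,0,2]
    - [0,0,3,0,0,0,2]
    - [0,0,3,0,0,0,2]
    - [0,0,3,0,0,0,2]
    - [0,0,2.7,0,0,0,2]
    - [0,0,2,0,0,0,2]
    - [0,0,0,0,0,0,2]
    - [0,0,0,0,0,0,2]

```text
clock: 5.25
eef_pos: [456.3, -233.4, 101.4]
eef_rot: [-3.141, 0.001, 2.759]
wrist_force: [0.5, -1.4, 0.0]
finger_gap: 19.8
```

```bash
python3 - <<'E'
from h import *
for n in ["scene","top"]:
    p=camera(n);cv2.imwrite(f"pics/{n}1.png",p["image"][:,:,::-1])
s=read_state();print(s["clock"],s["eef_pos"],s["wrist_force"],s["joints"])
E
```

```text
5.35 [ 456.31952449 -233.4122781   101.44517864] [ 0.49818267 -0.35011252  0.99689528] [-5.44283753e-01  3.13204857e-01  1.72904172e+00  3.64727407e-06
  1.09780781e+00 -1.73229764e+00]
```

View pics/scene1.png

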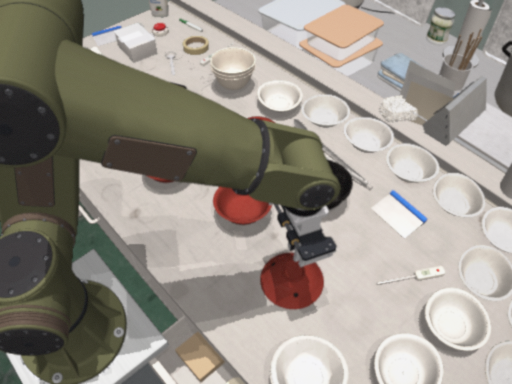

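The picture shows the fingers hanging over the lid's knob at about (292,262), with a clear gap below them. I'll hold for over two seconds, then rise.

Emit:
jog_arm:
  increments:
    - [0,0,0,0,0,0,2]
    - [0,0,0,0,0,0,2]
    - [0,0,0,0,0,0,2]
    - [0,0,0,0,0,0,2]
    - [0,0,0,0,0,0,2]
    - [0,0,0,0,0,0,2]
    - [0,0,0,0,0,0,2]
    - [0,0,0,0,0,0,2]
    - [0,0,0,0,0,0,2]
    - [0,0,0,0,0,0,2]
    - [0,0,0,0,0,0,2]
    - [0,0,0,0,0,0,2]
    - [0,0,0,0,0,0,2]
    - [0,0,0,0,0,0,2]
    - [0,0,0,0,0,0,2]
    - [0,0,0,0,0,0,2]
    - [0,0,0,0,0,0,2]
    - [0,0,0,0,0,0,2]

```text
clock: 7.6
eef_pos: [455.9, -233.2, 100.4]
eef_rot: [-3.142, -0.0, 2.759]
wrist_force: [0.5, -0.6, 0.4]
finger_gap: 20.0
```

Emit:
jog_arm:
  increments:
    - [0,0,-2,0,0,0,2]
    - [0,0,-3,0,0,0,2]
    - [0,0,-3,0,0,0,2]
    - [0,0,-3,0,0,0,2]
    - [0,0,-2,0,0,0,2]
    - [0.5,2.5,0,0,0,0,2]
    - [0.6,3.4,0,0,0,0,2]
    - [0.7,3.4,0,0,0,0,2]
    - [0.7,3.4,0,0,0,0,2]
    - [0.6,3.4,0,0,0,0,2]
    - [0.6,3.4,0,0,0,0,2]
    - [0.5,2.6,0,0,0,0,2]
    - [0,0,0,0,0,0,2]

```text
clock: 9.22
eef_pos: [499.6, -11.4, 230.4]
eef_rot: [3.142, -0.0, 2.761]
wrist_force: [0.2, -0.4, -0.5]
finger_gap: 20.1
```

Emit:
jog_arm:
  increments:
    - [0,0,2,0,0,0,2]
    - [0,0,3,0,0,0,2]
    - [0,0,3,0,0,0,2]
    - [0,0,2.5,0,0,0,2]
    - [0,0,1.5,0,0,0,2]
    - [0,0,0,0,0,0,2]
    - [0,0,0,0,0,0,2]
    - [0,0,0,0,0,0,2]
    - [0,0,0,0,0,0,2]
    - [0,0,0,0,0,0,2]
    - [0,0,0,0,0,0,2]
    - [0,0,0,0,0,0,2]
    - [0,0,0,0,0,0,2]
    - [0,0,0,0,0,0,2]
    - [0,0,0,0,0,0,2]
    - [0,0,0,0,0,0,2]
    - [0,0,0,0,0,0,2]
    - [0,0,0,0,0,0,2]
    - [0,0,0,0,0,0,2]
    - [0,0,0,0,0,0,2]

```text
clock: 11.72
eef_pos: [499.5, -12.5, 110.4]
eef_rot: [-3.142, -0.0, 2.759]
wrist_force: [0.1, 0.9, -0.5]
finger_gap: 20.0
```

Emit:
jog_arm:
  increments:
    - [0,0,0,0,0,0,2]
    - [0,0,0,0,0,0,2]
    - [0,0,0,0,0,0,2]
    - [0,0,0,0,0,0,2]

```text
clock: 12.22
eef_pos: [499.5, -12.5, 110.4]
eef_rot: [-3.142, -0.0, 2.759]
wrist_force: [0.0, 0.3, 0.4]
finger_gap: 19.8
```

```bash
python3 - <<'E'
from h import *
p=camera("scene");q=camera("top")
cv2.imwrite("pics/end.png",np.hstack([cv2.resize(x["image"][:,:,::-1],(400,300)) for x in (p,q)]))
for t in ["lid_loose","bowl_open"]:
    for P in (p,q):
        for r in recognise(P,t): print(t,round(r["conf"],2),np.round(w(P,r["centre"])))
s=read_state();print(s["clock"],s["eef_pos"],s["wrist_force"])
E
```

```text
lid_loose 0.71 [ 438. -247.   28.]
lid_loose 0.86 [ 454. -230.   27.]
bowl_open 0.79 [512.  -3.  31.]
bowl_open 0.88 [555. -13.  59.]
bowl_open 0.19 [681. 129.  85.]
12.525 [499.50878645 -12.4825265  110.46219773] [-0.10401875  0.67820415 -0.41438141]
```

View pics/end.png

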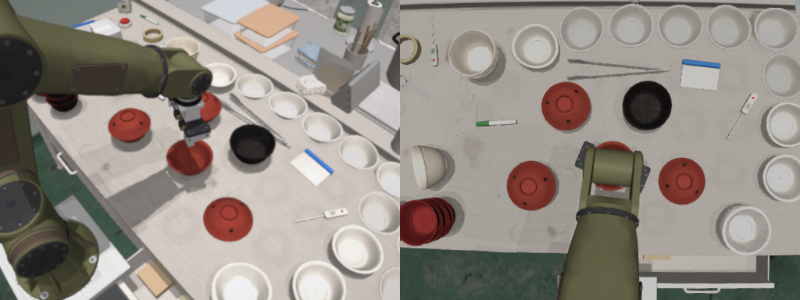

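The picture shows the fingers over the middle of the open bowl, at about (190,140) in the left half. Nothing has moved.

```bash
python3 -c "
from cell import *
print(sign_off())"
```

```text
the job is handed in; nothing more can be done
None
```

I pointed down at the loose red lid, then at the open red bowl, and handed the job in at about 12.5 s with the arm still pointing at the bowl. No verdict was reported.

| Target | Measured middle (x, y), mm | Final TCP (x, y), mm | Grasp point height | Fingertips above it | Time held |
|---|---|---|---|---|---|
| Loose lid | (456, -235) | (456, -233) | about 97 mm | about 31 mm above the knob | over 2 s |
| Open bowl | (500, -13) | (499.5, -12.5) | about 107 mm | about 28 mm above the rim | over 2 s |

- **Travel:** between the two targets the TCP was at 230 mm, and 262 mm on the way to the lid. The path did not pass over the covered bowls or the black bowls.
- **Contact:** every wrist force reading was about 1.5 N or less, with the sign changing from reading to reading. I took that as sensor noise, and the pictures show nothing touched.
- **Objects at the end:** the loose lid was found within about 2 mm of its first position in both views. I compared the covered and black bowls only by eye, and saw no change.
- **Disagreements:**
  - The network's centres differed by about 20 mm between the two cameras, because each reports the middle of the visible surface. I used a two-view outline fit instead, and for the lid a triangulated knob agreed to 3 mm.
  - In the last top view the network put the bowl's centre at x = 555, because the arm hid most of it. The scene view agreed with its first result to about 8 mm.

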